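Hang the lift-off flap on the medicine bin and shut it

TASK

The white medicine bin on the desk stands open; its grey lift-off flap lies beside it, rib side up. Lift the flap by the rib, lower it level and gently so that both hinge hooks go down over the bin's two hinge pins together, without dropping it, and let go so that it lies open on the bin's rests. Then take it by the bar at its free edge, swing it up until it leans fully shut against the bin's front, and let go, leaving everything else on the desk where it stands.

Things in the scene. Friction and masses are not known exactly. Their poses are not given: they have to be found in the camera images.
- bin: Open-fronted white bin, fixed, 170 mm wide (y), 171 high; front faces its -x, z up. Origin on the desk, 65 mm in front of the pins. Base board 12 mm thick, x -40 to +173. Front frame leans back 15 degrees above the pins; roof front edge at x +95, z 171. Two rests at x -28, y +-45, tops at z 43, carry the open flap: it then lies level, axes parallel to the bin's, origin at bin (0, 0, 43) mm.
- pin_left (a point): Middle of the +y hinge pin, on its axis: (65, 45, 55) mm in the bin. Steel, 8 mm thick, lying along y between two steel cheeks (38 mm clear between them, x +57 to +73, tops at z 62 mm). The hooks go over the pins only from above with the flap flat.
- pin_right (a point): The same on the -y side: (65, -45, 55) mm in the bin.
- bar_shut (a point): Where the middle of the flap's bar is when shut: (100, 0, 211) mm in the bin. To shut, the hung flap turns 105 degrees about the pin axis: seen in the bin's (x, z), the bar goes up and back on an arc about (65, 55) from (-95, 48) to (100, 211) mm. From a little past upright the flap leans shut by its own weight.
- flap: Loose grey steel flap, 0.38 to 0.54 kg: a board x -50 to +51, y +-75, 8 mm thick, lying flat, z up. Origin: middle of its underside, near the centre of mass. On top a rib 50 mm long (x), 14 mm thick (y), z 8 to 34 mm, centred on the origin: pinch it across y. Two steel hinge hooks on its +x edge, a bar on two stubs on its -x edge.
- hook_left (a point): Where the pin's axis lies in the +y hook when seated: (65, 45, 12) mm in the flap. The hook is 26 mm wide (y), reaches to x +76, z 21 mm; its slot, open downwards, is 11 mm wide, flaring to about 20 mm at the mouth, level with the board's underside.
- hook_right (a point): The same for the -y hook: (65, -45, 12) mm in the flap.
- bar (a point): Middle of the flap's round bar, on its axis: (-95, 0, 5) mm in the flap. 8 mm thick, along y between stubs at y +-34 mm, 40 mm clear of the board. It must turn between the fingers as the flap swings: hold it lightly (20 N lets it turn) or cage it loosely, and follow the arc; gripped hard and lifted, the hooks would come off the pins until the flap is well up.
- date_stamp: Brown wooden stamp 26 x 52 mm, 66 mm high, standing near the robot; origin at its underside. Leave it.
- ink_pad: Flat ink pad 69 x 98 x 15 mm on the left; origin at its underside. Leave it.
- pack_a: White folding carton 52 x 92 x 26 mm on the right, a small red carton on it; origin at its underside. Leave it.

How it is judged:
On the way:
1. the flap hangs with both hooks on their pins, lies open and level, and is let go (distance between hook_left and pin_left below 0.009 m and distance between hook_right and pin_right below 0.009 m and angle between flap's own z axis and vertical below 0.1 rad and contact force between flap and the fingers below 0.1 N and linear speed of flap below 0.02 m/s), for 0.2 s.
At the end, for the whole second after the job is handed in: Both hooks are on their pins (within 9 mm), the flap leans shut against the bin's front (its bar within 12 mm of the shut place) and is at rest (distance between hook_left and pin_left below 0.009 m and distance between hook_right and pin_right below 0.009 m and distance between bar and bar_shut below 0.012 m and linear speed of flap below 0.02 m/s); the robot touches nothing.
It fails at once if another thing on the desk is moved more than 30 mm (distance of any of date_stamp, ink_pad, pack_a from where it was at the start of the episode above 0.03 m).
It fails at once if the flap is dropped (let go and falling faster than 0.45 m/s, about 10 mm of free fall) instead of being lowered (contact force between flap and the fingers below 0.05 N and angle between flap's own z axis and vertical below 0.6 rad and linear speed of flap above 0.45 m/s).
It also fails if it takes over 70 s, if anything falls off the work surface, if the arm or the gripper's body presses on something with over 40 N, if the wrist force passes 120 N, or if a joint passes its speed limit or range.

ROBOT

A 7-joint arm with a two-finger parallel gripper is mounted at the origin on a cart in front of the work surface, level with it; the furniture and walls round the work are solid. World frame = base frame: x ahead of the robot, y to its left, z up, the work surface at z = 0. Lengths are in m, angles in rad, forces in N, time in s.
With the tool pointing down it reaches from about 0.4 to 0.85 m from the base axis. Payload 4.5 kg.
Tool frame: the origin (TCP) lies midway between the tips of the shut fingers; the grasp point (between the pads) lies 19 mm behind it; x points along the fingers, y is the direction in which the jaws open and shut, and the axes are right-handed (so a half turn about x gives the same grasp; the last joint's range is limited). The gripper opens to 88 mm and grips with 3 to 60 N. Pads are 18 mm wide; open, the fingers measure 123 mm over their backs; the gripper's body (75 mm by 187 mm) begins 45 mm behind the grasp point.
Start: joints at [1.269, 0.689, -0.195, 1.565, 0.157, 0.902, -0.215], TCP at [0.206, -0.59, 0.239] pointing down, gripper open.
Joint ranges: [-3.01, 3.01], [-0.46, 2.08], [-1.47, 1.51], [0.13, 2.56], [-1, 4.14], [0.04, 2.09], [-2.66, 2.66]. Speed limits (rad/s): [2.57, 2.57, 3.14, 3.14, 3.14, 3.14, 3.14].

INTERFACE

Orientations are given as a unit quaternion [x, y, z, w].
In Python, from plant import r gives the robot as it stands.
- The arm moves only by the tool arm_command, never from a script. Its argument "plan" is a list of rows, each a list of 5 numbers: the finger opening in m, from 0 to 0.0881, then the shift along the tool's x, y, z in m, then the turn about the tool's x in rad. In form: [[grip, dx, dy, dz, roll], ...]. A call has 1 to 12 rows; each row shifts and turns the commanded pose from where the row before left it, along the tool's axes as they then stand; what a row does not reach is not made up. A row lasts 1/8 s, in which the tool goes at most 62.5 mm and 10.7 degrees, less where a joint would pass 70% of its speed; a pose out of reach is approached as far as the arm can. A call is refused whole if a number of a shift passes 0.0625 or a number of a turn 0.188, either way. A call with a gripper value outside its range is refused whole. The fingers move at their own pace and stop on an object; "force" is the grip in N (left out, the last holds). Time passes only in rows, so rows that do not move let the fingers close. It gives the time, the measured TCP pose, the force and the opening at its end, in the units of the state.
- r.get_state(): the state, without advancing time (a new reading comes with each control period).
- r.snapshot(name): name is "scene" or "top"; returns (picture, depth): 480x640x3 uint8, red, green, blue; 480x640 float32, m along the optical axis (not along the pixel's ray), 0 where there is no reading.
- r.calibration(name): a dict with "fx", "fy", "cx", "cy" (pixels), "eye" and "orientation" of the camera in the world. Camera axes: x right, y down, z forward; pixel columns grow to the right and rows downward; lengths in m; the calibration is good to about 2 mm. A picture is of the moment at which its call begins. calibration takes no time and is no camera call.
- r.finish_job(): hands the job in, once; it reports no verdict.
The state is a dict: "clock": time; "q": joint angles; "qd": joint speeds; "joint_torque": joint torques, N m; "tool_pos": TCP position; "eef_rot": TCP orientation; "contact_force": force on the tool from outside, world axes, zero at the start; "moment": the same for the moment, N m; "opening": opening from 0.0 (shut) to 1.0 (fully open).
Only numpy, scipy, OpenCV 4.12 (cv2) and the standard library are available. Lean on these libraries where they do the work, as an engineer would, in place of code of your own. Each camera call takes 0.05 s, during which the arm holds its last target.

## Working session

There is one attempt and no reset: what is moved stays moved. The work goes in short steps, Python scripts to look and compute and a tool call to move; the robot and the scene stay as the last step left them, time stands still between calls to the robot, and variables do not carry over. Pictures are saved under pics/ and viewed, and the job is handed in when it is done.

Besides the shell and the picture viewer there is one more tool, called after "Call:" by a JSON object that holds its "fn" and its "kwargs", one argument or row to a line. arm_command: Moves the arm, as the interface text tells. Its arguments: {"type":"object","properties":{"plan":{"type":"array","items":{"type":"array","items":{"type":"number"}}},"force":{"type":"number"}},"required":["plan"]}

```bash
ls; mkdir -p pics
python3 - <<'E'
from plant import r
import cv2, numpy as np
print(r.get_state())
for n in ("scene","top"):
    p,d=r.snapshot(n); cv2.imwrite(f"pics/{n}0.png",p[:,:,::-1]); np.save(f"{n}0.npy",d); np.save(f"{n}0p.npy",p)
    print(n,r.calibration(n))
E
```

```text
pics
{'clock': 0.0, 'q': array([ 1.26875667,  0.6900084 , -0.19449227,  1.56630662,  0.15731424,
        0.90251246, -0.21506981]), 'qd': array([-0.00124321, -0.00024537,  0.00085808, -0.00091792, -0.00068122,
       -0.00026476, -0.00143909]), 'joint_torque': array([-5.04517611e-04, -5.27566588e+01, -1.26738299e+00, -1.53434247e+01,
       -5.27245249e-02,  6.48761401e-03,  2.02627421e-04]), 'tool_pos': array([ 0.20571014, -0.5895194 ,  0.23790423]), 'eef_rot': array([-0.69699165, -0.11884648,  0.69731772, -0.11758463]), 'contact_force': array([ 0.06362553,  0.06431127, -0.95450238]), 'moment': array([ 0.06308985, -0.03017345, -0.03832215]), 'opening': 1.0002640069250384}
scene {'fx': 479.36714487630337, 'fy': 479.36714487630337, 'cx': 313.2140132288241, 'cy': 239.77707197328775, 'eye': array([-0.56848377, -0.3279063 ,  0.67789076]), 'orientation': array([ 0.68086626, -0.50041127,  0.30848024, -0.43686341])}
top {'fx': 565.5162047926711, 'fy': 565.5162047926711, 'cx': 321.6044888648513, 'cy': 234.7238299910833, 'eye': array([0.2967968 , 0.00690287, 1.66679114]), 'orientation': array([ 0.71073368, -0.6991166 ,  0.05761702, -0.05266779])}
```

View pics/scene0.png

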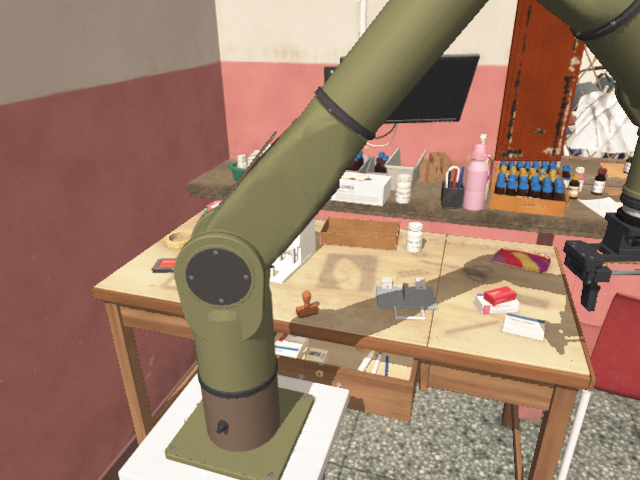

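View pics/top0.png

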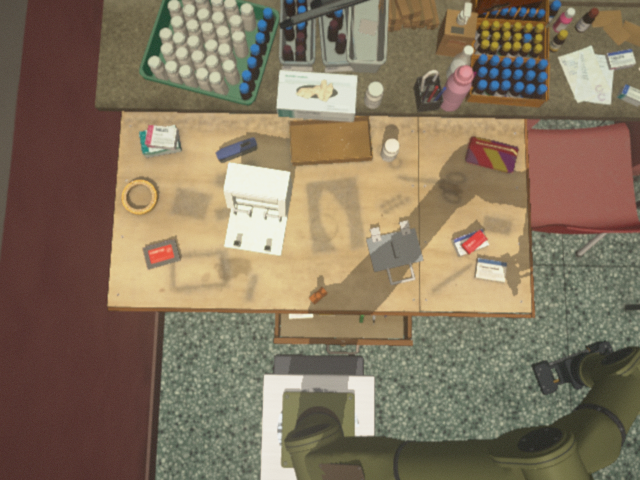

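```bash
cat > h.py <<'E'
import numpy as np, cv2
from scipy.spatial.transform import Rotation as R
from plant import r
def ray(n,uv):
    c=r.calibration(n); Rm=R.from_quat(c['orientation']).as_matrix()
    uv=np.atleast_2d(uv).astype(float)
    d=np.c_[(uv[:,0]-c['cx'])/c['fx'],(uv[:,1]-c['cy'])/c['fy'],np.ones(len(uv))]
    return c['eye'],d@Rm.T
def onz(n,uv,z):
    e,d=ray(n,uv); return e+d*((z-e[2])/d[:,2])[:,None]
def dep(n,uv,D):
    e,d=ray(n,uv); uv=np.atleast_2d(uv).astype(int); return e+d*D[uv[:,1],uv[:,0]][:,None]
def proj(n,P):
    c=r.calibration(n); q=R.from_quat(c['orientation']).inv().apply(np.atleast_2d(P)-c['eye'])
    return np.c_[q[:,0]/q[:,2]*c['fx']+c['cx'],q[:,1]/q[:,2]*c['fy']+c['cy']]
def zoom(p,x0,y0,w,h,s,f):
    cv2.imwrite(f,cv2.resize(p[y0:y0+h,x0:x0+w,::-1],None,fx=s,fy=s,interpolation=cv2.INTER_CUBIC))
E
python3 - <<'E'
from h import *
p=np.load('top0p.npy'); s=np.load('scene0p.npy')
zoom(p,215,155,80,105,5,'pics/tbin.png'); zoom(p,355,210,80,80,7,'pics/tflap.png')
zoom(s,260,210,80,80,7,'pics/sbin.png'); zoom(s,365,265,90,65,8,'pics/sflap.png')
E
```

```text
(no output)
```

View pics/tbin.png

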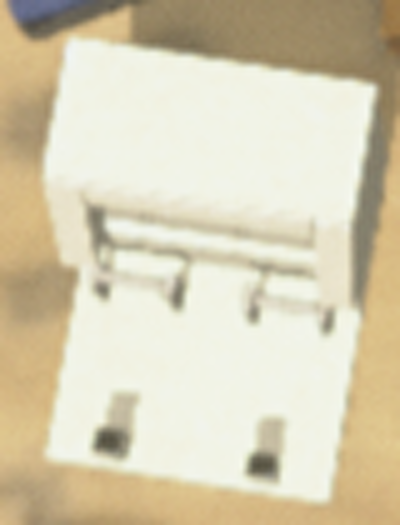

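View pics/tflap.png

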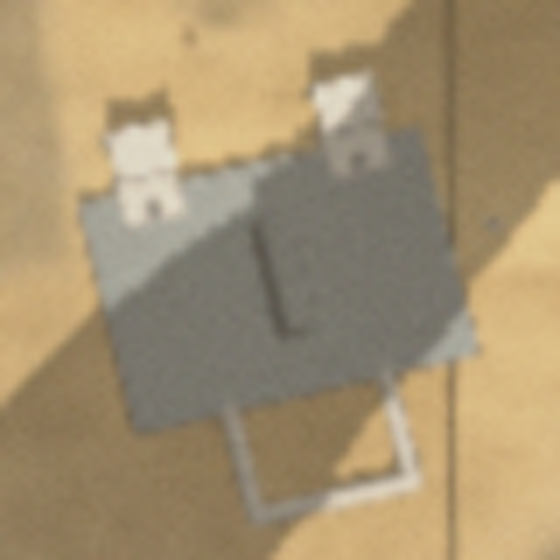

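View pics/sflap.png

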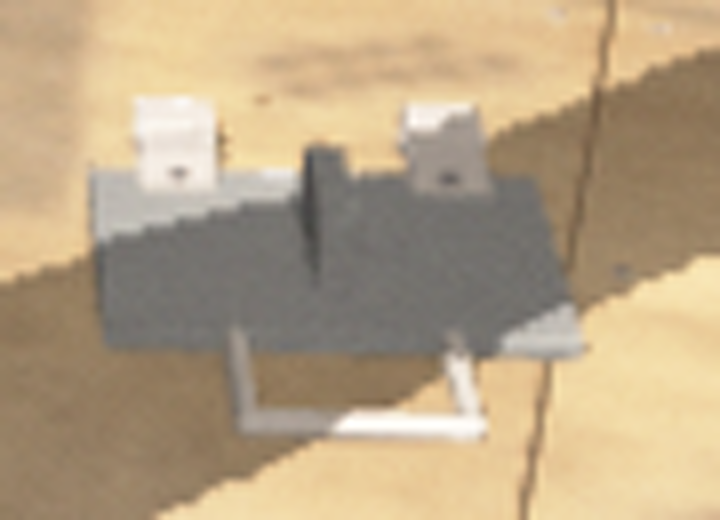

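Run:
```python
from h import *
def Z(pts,x0,y0,s): return np.array([(x0+(a+.5)/s-.5,y0+(b+.5)/s-.5) for a,b in pts])
def fit(n,uv,M):
    M=np.array(M)/1000.; W=np.array([onz(n,u,m[2])[0] for u,m in zip(uv,M)])
    a=M[:,0]+1j*M[:,1]; b=W[:,0]+1j*W[:,1]
    k=np.sum((b-b.mean())*np.conj(a-a.mean())); yaw=np.angle(k); t=b.mean()-np.exp(1j*yaw)*a.mean()
    res=b-(np.exp(1j*yaw)*a+t)
    print(n,'pos',t.real.round(4),t.imag.round(4),'yaw',np.degrees(yaw).round(2),'scale',abs(k)/np.sum(abs(a-a.mean())**2))
    print((np.c_[res.real,res.imag]*1000).round(1).tolist())
M=[(51,75,8),(51,-75,8),(-50,75,8),(-50,-75,8),(-95,34,5),(-95,-34,5)]
fit('top',Z([(80,200),(420,127),(138,433),(478,352),(257,513),(412,480)],355,210,7),M)
M2=[(51,75,8),(-50,75,8),(-50,-75,8),(-95,34,5),(-95,-34,5)]
fit('scene',Z([(92,170),(104,345),(582,350),(243,427),(480,428)],365,265,8),M2)
B=[(-40,85,12),(-40,-85,12),(95,85,171),(95,-85,171),(173,85,171),(173,-85,171)]
fit('top',Z([(47,458),(330,500),(45,180),(353,222),(70,38),(377,85)],215,155,5),B)
p=np.load('scene0p.npy')
zoom(p,180,200,150,90,5,'pics/sbin2.png')
# depth checks
D=np.load('top0.npy')
for u in [(258,185),(250,220),(395,265),(383,232),(413,227),(392,247),(395,248)]: print(u,dep('top',u,D).round(3))
```

```text
top pos 0.518 -0.2193 yaw 13.87 scale 0.9906995076981582
[[0.4, -0.4], [-1.7, 0.6], [-0.2, -0.9], [0.5, 1.2], [1.1, -0.6], [-0.2, 0.1]]
scene pos 0.5114 -0.2169 yaw 14.45 scale 0.9890254154673681
[[1.4, -1.8], [-4.4, -0.9], [-2.5, 1.7], [1.3, 1.8], [4.2, -0.9]]
top pos 0.5455 0.1949 yaw -7.78 scale 0.993200431638788
[[0.9, 0.0], [1.8, 1.0], [-2.4, -0.8], [0.3, 0.4], [-0.1, -0.5], [-0.4, -0.2]]
(258, 185) [[0.667 0.173 0.167]]
(250, 220) [[0.597 0.21  0.017]]
(395, 265) [[ 0.471 -0.22   0.008]]
(383, 232) [[ 0.569 -0.185  0.007]]
(413, 227) [[ 0.587 -0.275  0.004]]
(392, 247) [[ 0.523 -0.21   0.022]]
(395, 248) [[ 0.518 -0.217  0.035]]
```

View pics/sbin2.png

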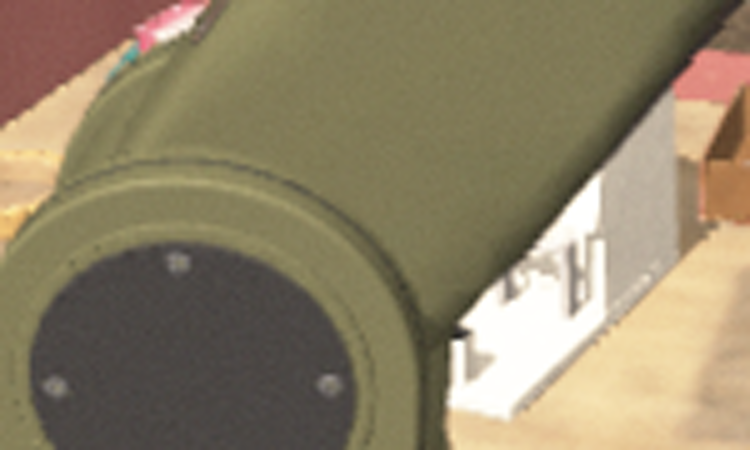

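```bash
cat >> h.py <<'E'
FL=(0.5175,-0.219,np.radians(13.9)); BN=(0.5455,0.195,np.radians(-7.8))
def w(F,x,y,z):
    c,s=np.cos(F[2]),np.sin(F[2]); return np.array([F[0]+(c*x-s*y)/1e3,F[1]+(s*x+c*y)/1e3,z/1e3])
def go(target,jawyaw=None):
    """remaining tool shift to target; roll so that tool y lies at world yaw jawyaw (mod pi)"""
    st=r.get_state(); T=R.from_quat(st['eef_rot']); m=T.as_matrix()
    print('tcp',st['tool_pos'].round(4),'toolx',m[:,0].round(3),'tooly yaw',np.degrees(np.arctan2(m[1,1],m[0,1])).round(2),'F',st['contact_force'].round(1),'op',round(st['opening'],3),'t',round(st['clock'],2),'q7',st['q'][6].round(3))
    print('tool shift',T.inv().apply(np.array(target)-st['tool_pos']).round(4))
    if jawyaw is not None:
        cur=np.arctan2(m[1,1],m[0,1]); d=(jawyaw-cur+np.pi/2)%np.pi-np.pi/2
        rr=-d  # tool x points down
        T2=T*R.from_rotvec([rr,0,0]); print('roll',rr.round(4),'then shift',T2.inv().apply(np.array(target)-st['tool_pos']).round(4))
E
python3 - <<'E'
from h import *
go(w(FL,0,0,120),FL[2]+np.pi/2)
print('pins',w(BN,65,45,55),w(BN,65,-45,55)); 
for P in [(65,45,55),(65,-45,55),(-28,45,43),(-28,-45,43)]: print(P,(proj('top',w(BN,*P))-[215,155])*5)
print((proj('scene',w(BN,65,-45,55))-[180,200])*5, (proj('top',w(FL,65,45,21))-[355,210])*7)
E
```

```text
tcp [ 0.2057 -0.5896  0.238 ] toolx [-0.001  0.001 -1.   ] tooly yaw -70.76 F [ 0.3  0.3 -0.1] op 0.996 t 0.1 q7 -0.215
tool shift [ 0.1183 -0.2469 -0.4165]
roll 0.0933 then shift [ 0.1183 -0.2846 -0.3917]
pins [0.61600581 0.23076214 0.055     ] [0.60379141 0.14159483 0.055     ]
(65, 45, 55) [[133.01072559 280.45824204]]
(65, -45, 55) [[286.13084493 303.77246138]]
(-28, 45, 43) [[107.91397663 440.22677867]]
(-28, -45, 43) [[261.25130975 463.713205  ]]
[[540.38611859 241.24154545]] [[139.31217306 146.95177026]]
```

Call:
{"fn": "arm_command", "kwargs": {
  "plan": [
    [0.0881,0,0,0,0.093],
    [0.0881,0,-0.0355,-0.049,0],
    [0.0881,0,-0.0355,-0.049,0],
    [0.0881,0,-0.0355,-0.049,0],
    [0.0881,0,-0.0355,-0.049,0],
    [0.0881,0,-0.0355,-0.049,0],
    [0.0881,0,-0.0355,-0.049,0],
    [0.0881,0,-0.0355,-0.049,0],
    [0.0881,0,-0.0355,-0.049,0],
    [0.0881,0,0,0,0]
  ],
  "force": 40
}}

```text
clock: 1.35
tool_pos: [0.522, -0.2136, 0.2385]
eef_rot: [0.702, 0.091, -0.7, 0.088]
contact_force: [-0.2, -0.7, -1.1]
opening: 1.002
```

Run:
```python
from h import *
p,d=r.snapshot('scene'); np.save('s1.npy',p); cv2.imwrite('pics/s1.png',p[:,:,::-1])
p,d=r.snapshot('top'); np.save('t1.npy',p); zoom(p,200,150,240,160,3.3,'pics/t1.png')
go(w(FL,0,0,120),FL[2]+np.pi/2)
```

```text
tcp [ 0.5179 -0.2198  0.2383] toolx [-0.001 -0.    -1.   ] tooly yaw -76.0 F [-0.1 -0.9  0.2] op 0.999 t 1.45 q7 -1.1
tool shift [ 1.183e-01 -9.000e-04  1.000e-04]
roll 0.0018 then shift [ 1.183e-01 -9.000e-04  1.000e-04]
```

View pics/s1.png

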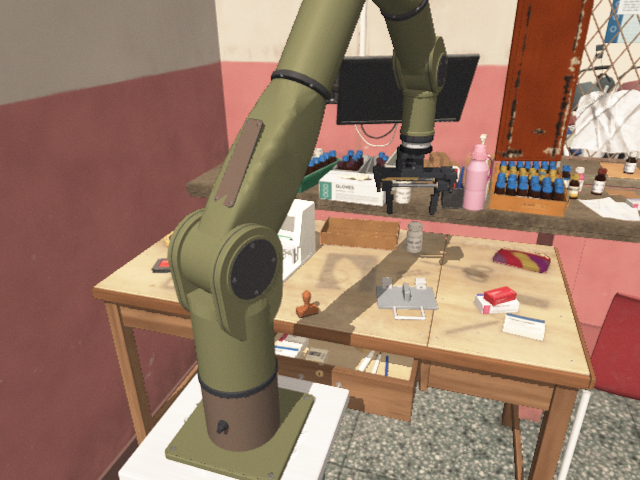

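View pics/t1.png

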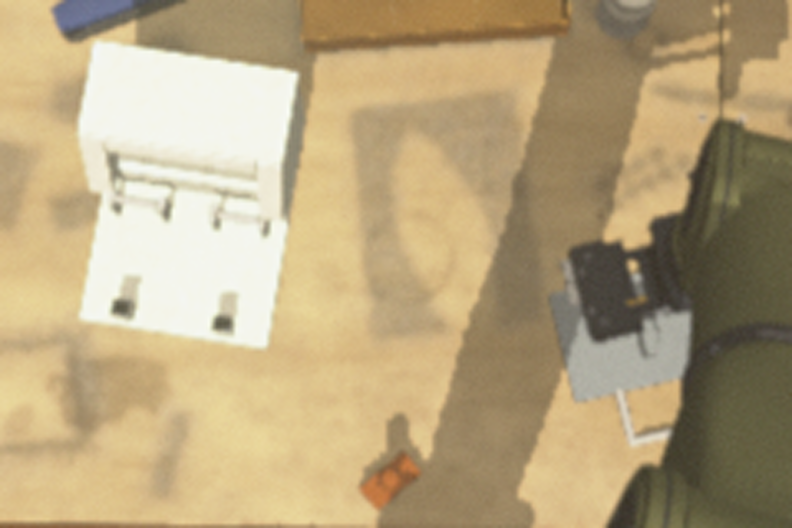

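Call:
{"fn": "arm_command", "kwargs": {
  "plan": [
    [0.0881,0.05,0,0,0],
    [0.0881,0.05,0,0,0],
    [0.0881,0.05,0,0,0],
    [0.0881,0.02,0,0,0],
    [0.06,0,0,0,0],
    [0.06,0,0,0,0]
  ]
}}

```text
clock: 2.2
tool_pos: [0.5182, -0.2217, 0.0696]
eef_rot: [0.702, 0.084, -0.702, 0.085]
contact_force: [-0.1, -0.5, 1.3]
opening: 0.793
```

Run:
```python
from h import *
p,d=r.snapshot('scene'); np.save('s2.npy',p); zoom(p,360,230,100,95,6,'pics/s2.png')
p,d=r.snapshot('top'); np.save('t2.npy',p); zoom(p,355,210,80,80,7,'pics/t2.png')
go(w(FL,0,0,14),FL[2]+np.pi/2)
```

```text
tcp [ 0.5187 -0.2212  0.0701] toolx [ 0.002 -0.001 -1.   ] tooly yaw -76.15 F [ 0.4  0.7 -1.1] op 0.702 t 2.3 q7 -1.146
tool shift [ 0.0561 -0.0025  0.0008]
roll -0.0008 then shift [ 0.0561 -0.0025  0.0008]
```

View pics/s2.png

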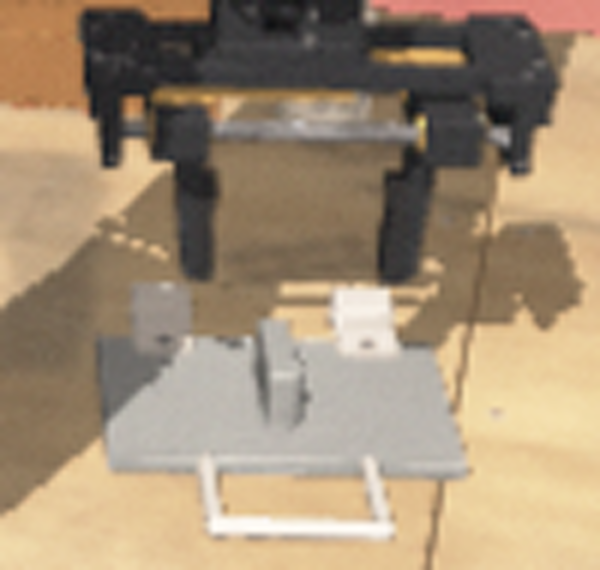

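View pics/t2.png

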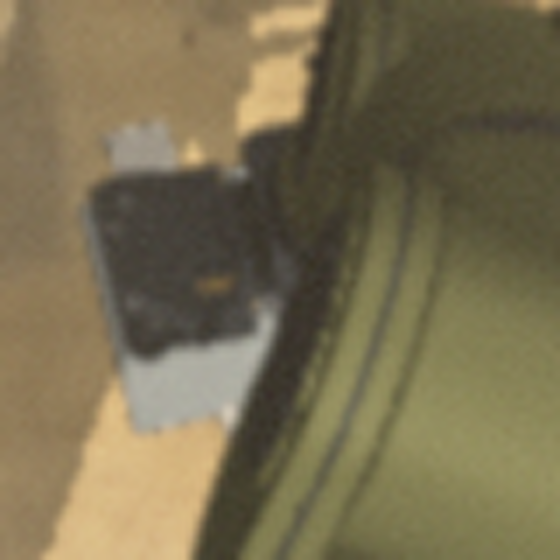

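Call:
{"fn": "arm_command", "kwargs": {
  "plan": [
    [0.06,0.03,-0.002,0,0],
    [0.06,0.025,0,0,0],
    [0.06,0,0,0,0],
    [0.0,0,0,0,0],
    [0.0,0,0,0,0],
    [0.0,0,0,0,0],
    [0.0,0,0,0,0],
    [0.0,0,0,0,0],
    [0.0,0,0,0,0]
  ],
  "force": 50
}}

```text
clock: 3.42
tool_pos: [0.5177, -0.2179, 0.0139]
eef_rot: [-0.702, -0.086, 0.702, -0.086]
contact_force: [-0.1, 1.2, 3.5]
opening: 0.153
```

Run:
```python
from h import *
p,d=r.snapshot('scene'); np.save('s3.npy',p); zoom(p,360,230,100,95,6,'pics/s3.png')
go(w(FL,0,0,14),FL[2]+np.pi/2)
```

```text
tcp [ 0.5177 -0.2179  0.0139] toolx [-0.  0. -1.] tooly yaw -76.06 F [-0.9  0.7  3. ] op 0.159 t 3.48 q7 -1.159
tool shift [-0.0001  0.0011  0.0004]
roll 0.0007 then shift [-0.0001  0.0011  0.0004]
```

View pics/s3.png

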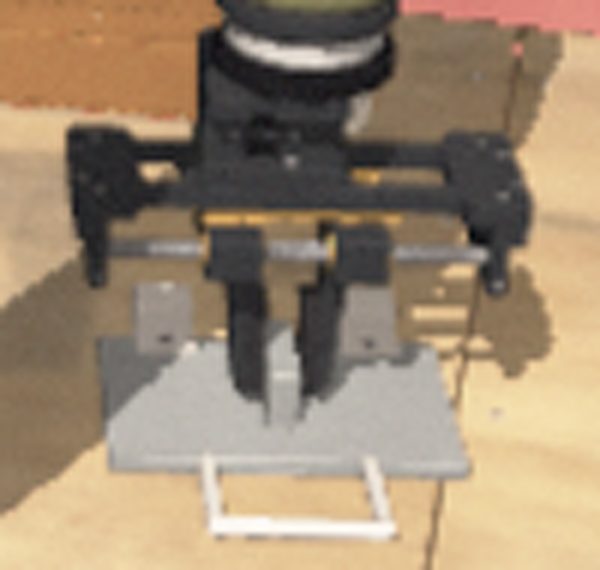

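Call:
{"fn": "arm_command", "kwargs": {
  "plan": [
    [0.0,-0.005,0,0,0],
    [0.0,-0.015,0,0,0],
    [0.0,-0.03,0,0,0],
    [0.0,-0.04,0,0,0],
    [0.0,-0.05,0,0,0],
    [0.0,-0.05,0,0,0],
    [0.0,0,0,0,0.095],
    [0.0,0,0,0,0.095],
    [0.0,0,0,0,0.095],
    [0.0,0,0,0,0.094],
    [0.0,0,0,0,0]
  ]
}}

```text
clock: 4.85
tool_pos: [0.5171, -0.2181, 0.2041]
eef_rot: [-0.705, 0.048, 0.706, 0.048]
contact_force: [0.0, 0.5, -5.5]
opening: 0.153
```

```bash
sed -i 's/BN=(0.5455,0.195/BN=(0.5455,0.1935/' h.py
python3 - <<'E'
from h import *
p,d=r.snapshot('scene'); np.save('s4.npy',p); zoom(p,330,150,150,120,5,'pics/s4.png')
p,d=r.snapshot('top'); np.save('t4.npy',p); zoom(p,205,150,90,110,5,'pics/t4.png')
go(w(BN,0,0,200),BN[2]+np.pi/2)
E
```

```text
tcp [ 0.5174 -0.2182  0.204 ] toolx [-0. -0. -1.] tooly yaw -97.71 F [-0.   0.6 -4.8] op 0.157 t 4.95 q7 -1.392
tool shift [ 0.004  -0.4117  0.0273]
roll 0.0016 then shift [ 0.004  -0.4117  0.028 ]
```

View pics/s4.png

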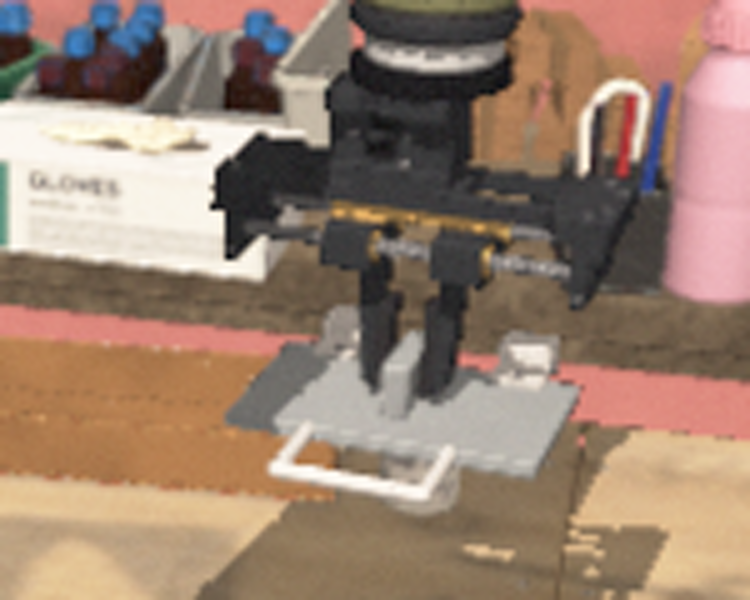

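View pics/t4.png

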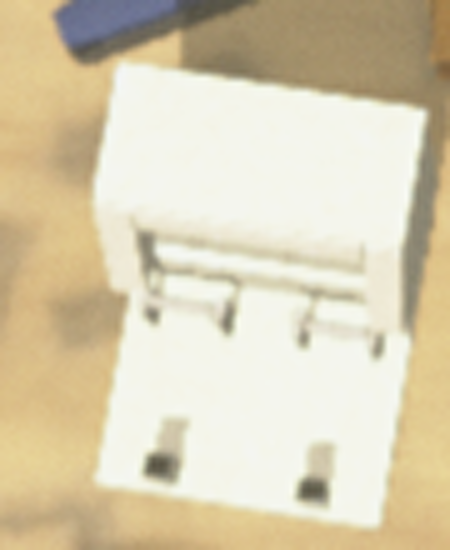

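Run:
```python
from h import *
p=np.load('t4.npy').astype(float)
q=np.clip((p-120)*1.9,0,255).astype(np.uint8)
zoom(q,226,195,62,28,12,'pics/t4z.png')
zoom(q,220,228,62,34,12,'pics/t4y.png')
```

```text
(no output)
```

View pics/t4z.png

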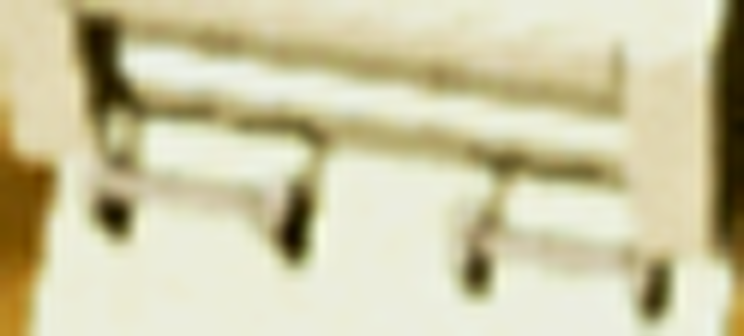

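View pics/t4y.png

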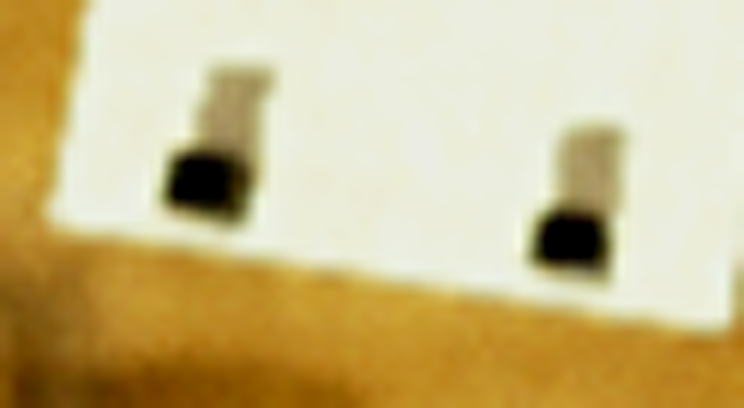

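Run:
```python
from h import *
def Z(pts,x0,y0,s): return [(x0+(a+.5)/s-.5,y0+(b+.5)/s-.5) for a,b in pts]
def fit(n,uv,M):
    M=np.array(M)/1000.; W=np.array([onz(n,u,m[2])[0] for u,m in zip(uv,M)])
    a=M[:,0]+1j*M[:,1]; b=W[:,0]+1j*W[:,1]
    k=np.sum((b-b.mean())*np.conj(a-a.mean())); yaw=np.angle(k); t=b.mean()-np.exp(1j*yaw)*a.mean()
    res=(b-(np.exp(1j*yaw)*a+t))*np.exp(-1j*yaw)
    print('pos',t.real.round(4),t.imag.round(4),'yaw',np.degrees(yaw).round(2),abs(k)/np.sum(abs(a-a.mean())**2))
    print((np.c_[res.real,res.imag]*1000).round(1).tolist())
uv=Z([(203,190),(565,243)],226,195,12)+Z([(207,180),(571,238),(48,220),(733,330)],220,228,12)
M=[(65,45,57),(65,-45,57),(-28,45,43),(-28,-45,43),(-40,85,12),(-40,-85,12)]
fit('top',uv,M); fit('top',uv[:2],M[:2]); fit('top',uv[2:4],M[2:4]); fit('top',uv[4:],M[4:])
# held flap pose check in scene: predicted vs seen, assuming flap = tool pose + offset
st=r.get_state(); print(st['tool_pos'])
F=(st['tool_pos'][0],st['tool_pos'][1],np.radians(-7.7)); z=(st['tool_pos'][2]-.0135)*1e3
for P in [(51,75,8),(-50,75,8),(-50,-75,8),(51,-75,8),(-95,34,5),(-95,-34,5),(-25,0,34)]:
    print(P,((proj('scene',w(F,P[0],P[1],P[2]+z))-[330,150]+.5)*5).round(0))
```

```text
pos 0.547 0.1947 yaw -8.47 1.003505689584776
[[0.1, -1.5], [1.6, 0.0], [-0.5, -0.5], [0.0, 0.3], [-1.0, 1.2], [-0.2, 0.5]]
pos 0.5476 0.1927 yaw -7.47 0.9831101258375929
[[-0.0, -0.8], [-0.0, 0.8]]
pos 0.5468 0.1948 yaw -8.15 0.9902792031984549
[[-0.0, -0.4], [0.0, 0.4]]
pos 0.5465 0.1958 yaw -8.21 1.004092777888499
[[-0.0, 0.3], [-0.0, -0.3]]
[ 0.51735809 -0.21816646  0.20398177]
(51, 75, 8) [[294. 336.]]
(-50, 75, 8) [[229. 410.]]
(-50, -75, 8) [[542. 464.]]
(51, -75, 8) [[587. 382.]]
(-95, 34, 5) [[282. 467.]]
(-95, -34, 5) [[427. 493.]]
(-25, 0, 34) [[400. 366.]]
```

```bash
sed -i 's/BN=(0.5455,0.1935,np.radians(-7.8))/BN=(0.5469,0.1957,np.radians(-8.0))/' h.py
python3 - <<'E'
from h import *
go(w(BN,0,0,204),BN[2]+np.pi/2)
E
```

```text
tcp [ 0.5174 -0.2182  0.204 ] toolx [-0. -0. -1.] tooly yaw -97.71 F [-0.   0.6 -4.8] op 0.157 t 4.95 q7 -1.392
tool shift [-0.     -0.4141  0.0262]
roll 0.0051 then shift [-0.     -0.414   0.0283]
```

Call:
{"fn": "arm_command", "kwargs": {
  "plan": [
    [0.0,0,0,0,0.005],
    [0.0,0,-0.034,0.002,0],
    [0.0,0,-0.045,0.003,0],
    [0.0,0,-0.045,0.003,0],
    [0.0,0,-0.045,0.003,0],
    [0.0,0,-0.045,0.003,0],
    [0.0,0,-0.045,0.003,0],
    [0.0,0,-0.045,0.003,0],
    [0.0,0,-0.045,0.003,0],
    [0.0,0,-0.045,0.003,0],
    [0.0,0,-0.02,0.0023,0],
    [0.0,0,0,0,0]
  ]
}}

```text
clock: 6.45
tool_pos: [0.5475, 0.1972, 0.2035]
eef_rot: [-0.705, 0.048, 0.706, 0.049]
contact_force: [-0.5, -0.7, -5.4]
opening: 0.151
```

Run:
```python
from h import *
go(w(BN,0,0,110),BN[2]+np.pi/2)
```

```text
tcp [0.5475 0.1972 0.2035] toolx [-0.     0.001 -1.   ] tooly yaw -97.9 F [-0.5 -0.7 -5.4] op 0.151 t 6.45 q7 -2.06
tool shift [0.0935 0.0017 0.0004]
roll 0.0018 then shift [0.0935 0.0017 0.0004]
```

Call:
{"fn": "arm_command", "kwargs": {
  "plan": [
    [0.0,0.03,0,0,0],
    [0.0,0.04,0,0,0],
    [0.0,0.03,0,0,0],
    [0.0,0.01,0,0,0],
    [0.0,0,0,0,0],
    [0.0,0,0,0,0]
  ]
}}

```text
clock: 7.2
tool_pos: [0.5491, 0.1953, 0.095]
eef_rot: [0.706, -0.05, -0.704, -0.05]
contact_force: [0.2, 0.1, -4.9]
opening: 0.153
```

Run:
```python
from h import *
p,d=r.snapshot('scene'); np.save('s5.npy',p); zoom(p,220,170,120,110,5,'pics/s5.png')
p,d=r.snapshot('top'); np.save('t5.npy',p); zoom(p,205,150,110,110,5,'pics/t5.png')
go(w(BN,0,0,56),BN[2]+np.pi/2)
```

```text
tcp [0.5489 0.1957 0.095 ] toolx [ 0.002  0.001 -1.   ] tooly yaw -98.1 F [ 0.5  0.2 -4.5] op 0.15 t 7.3 q7 -2.051
tool shift [0.039  0.0003 0.0021]
roll -0.0017 then shift [0.039  0.0003 0.0021]
```

View pics/s5.png

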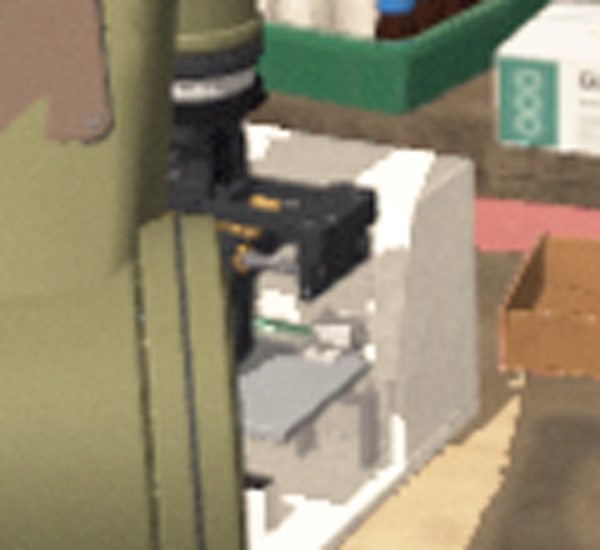

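View pics/t5.png

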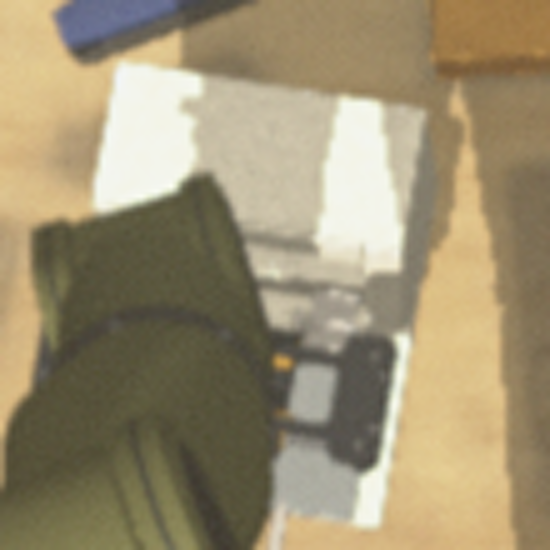

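Run:
```python
from h import *
p=np.load('t5.npy').astype(float)
q=np.clip((p-100)*1.7,0,255).astype(np.uint8)
zoom(q,255,195,34,64,12,'pics/t5z.png')
F=(0.5489,0.1957,np.radians(-8.1))
for P in [(-50,-75,8),(76,-32,21),(76,-58,21),(65,-45,21)]: print(P,((proj('top',w(F,P[0],P[1],P[2]+81.5))-[255,195]+.5)*12).round(0))
for P in [(65,-45,55),(-40,-85,12),(65,-66,62),(95,-85,171)]: print(P,((proj('top',w(BN,*P))-[255,195]+.5)*12).round(0))
```

```text
(-50, -75, 8) [[243. 711.]]
(76, -32, 21) [[149. 150.]]
(76, -58, 21) [[258. 167.]]
(65, -45, 21) [[196. 204.]]
(65, -45, 55) [[211. 250.]]
(-40, -85, 12) [[313. 724.]]
(65, -66, 62) [[295. 258.]]
(95, -85, 171) [[368.  51.]]
```

View pics/t5z.png

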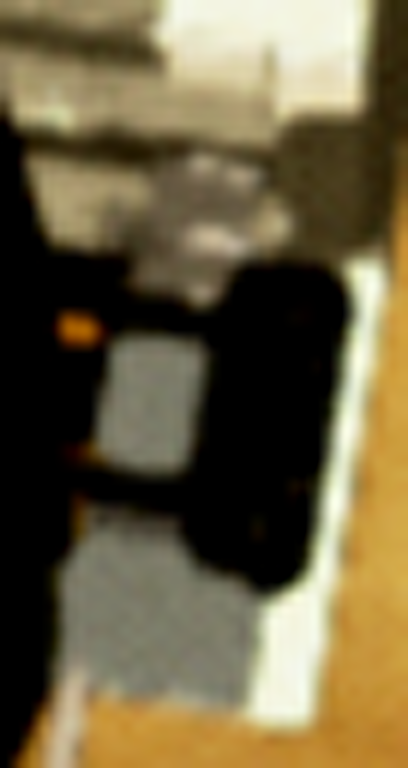

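Call:
{"fn": "arm_command", "kwargs": {
  "plan": [
    [0.0,0.0,0,0.002,0],
    [0.0,0.005,0,0,0],
    [0.0,0.005,0,0,0],
    [0.0,0.005,0,0,0],
    [0.0,0.005,0,0,0],
    [0.0,0,0,0,0],
    [0.0,0,0,0,0]
  ]
}}

```text
clock: 8.18
tool_pos: [0.5461, 0.1959, 0.0737]
eef_rot: [0.705, -0.05, -0.705, -0.05]
contact_force: [-0.2, 0.1, -5.2]
opening: 0.152
```

Run:
```python
from h import *
go(w(BN,0,0,57),BN[2]+np.pi/2)
```

```text
tcp [0.5461 0.1959 0.0737] toolx [ 0. -0. -1.] tooly yaw -98.09 F [-0.2  0.1 -5.2] op 0.152 t 8.18 q7 -2.051
tool shift [ 0.0167  0.0001 -0.0008]
roll -0.0016 then shift [ 0.0167  0.0001 -0.0008]
```

Now lowering into the flare in small steps.

Call:
{"fn": "arm_command", "kwargs": {
  "plan": [
    [0.0,0.002,0,-0.001,0],
    [0.0,0.002,0,0,0],
    [0.0,0.002,0,0,0],
    [0.0,0.002,0,0,0],
    [0.0,0,0,0,0]
  ]
}}

```text
clock: 8.8
tool_pos: [0.5468, 0.1957, 0.0655]
eef_rot: [-0.705, 0.05, 0.705, 0.05]
contact_force: [-0.3, 0.5, -4.7]
opening: 0.155
```

Run:
```python
from h import *
go(w(BN,0,0,57),BN[2]+np.pi/2); print(r.get_state()['moment'])
```

```text
tcp [0.5468 0.1957 0.0655] toolx [-0. -0. -1.] tooly yaw -98.09 F [-0.3  0.5 -4.7] op 0.155 t 8.8 q7 -2.05
tool shift [ 0.0085 -0.     -0.0001]
roll -0.0016 then shift [ 0.0085 -0.     -0.0001]
[0.05272273 0.02054859 0.00356803]
```

Call:
{"fn": "arm_command", "kwargs": {
  "plan": [
    [0.0,0.0015,0,0,0],
    [0.0,0.0015,0,0,0],
    [0.0,0.0015,0,0,0],
    [0.0,0.0015,0,0,0],
    [0.0,0,0,0,0]
  ]
}}

```text
clock: 9.43
tool_pos: [0.5469, 0.1957, 0.0595]
eef_rot: [-0.705, 0.05, 0.705, 0.05]
contact_force: [-0.1, 0.1, -5.7]
opening: 0.157
```

Run:
```python
from h import *
go(w(BN,0,0,57),BN[2]+np.pi/2); print(r.get_state()['moment'])
```

```text
tcp [0.5469 0.1957 0.0595] toolx [-0. -0. -1.] tooly yaw -98.09 F [-0.1  0.1 -5.7] op 0.157 t 9.43 q7 -2.05
tool shift [ 0.0025  0.     -0.    ]
roll -0.0015 then shift [ 0.0025  0.     -0.    ]
[-0.0461221   0.00898713 -0.0178131 ]
```

Call:
{"fn": "arm_command", "kwargs": {
  "plan": [
    [0.0,0.001,0,0,0],
    [0.0,0.001,0,0,0],
    [0.0,0.001,0,0,0],
    [0.0,0.0,0,0,0],
    [0.0,0,0,0,0]
  ]
}}

```text
clock: 10.05
tool_pos: [0.547, 0.1958, 0.0569]
eef_rot: [0.705, -0.05, -0.705, -0.05]
contact_force: [-1.1, -0.2, -1.3]
opening: 0.152
```

Run:
```python
from h import *
p,d=r.snapshot('scene'); zoom(p,220,170,120,110,5,'pics/s6.png')
p,d=r.snapshot('top'); np.save('t6.npy',p);q=np.clip((p.astype(float)-100)*1.7,0,255).astype(np.uint8)
zoom(q,235,195,54,64,9,'pics/t6z.png')
go(w(BN,0,0,57),BN[2]+np.pi/2); print(r.get_state()['moment'])
```

```text
tcp [0.547  0.1958 0.0569] toolx [ 0.  0. -1.] tooly yaw -98.09 F [-1.   0.3  0.2] op 0.157 t 10.15 q7 -2.049
tool shift [-0.0001  0.0001  0.0001]
roll -0.0015 then shift [-0.0001  0.0001  0.0001]
[-0.00357735  0.22598122 -0.00782231]
```

View pics/s6.png

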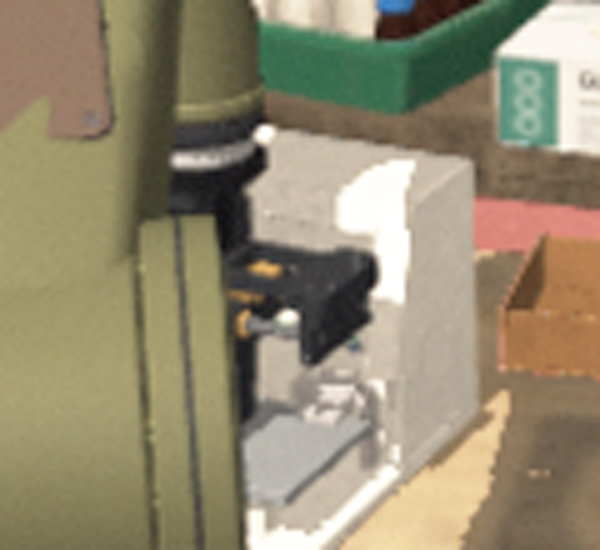

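View pics/t6z.png

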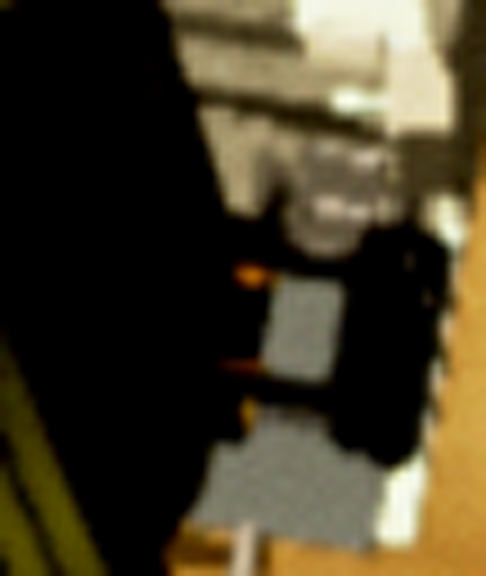

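Call:
{"fn": "arm_command", "kwargs": {
  "plan": [
    [0.0,0.0005,0,0,0],
    [0.02,0,0,0,0],
    [0.03,0,0,0,0],
    [0.05,0,0,0,0],
    [0.05,0,0,0,0],
    [0.05,0,0,0,0],
    [0.05,0,0,0,0]
  ]
}}

```text
clock: 11.02
tool_pos: [0.547, 0.1957, 0.0562]
eef_rot: [-0.705, 0.05, 0.705, 0.05]
contact_force: [0.7, -0.3, 0.5]
opening: 0.565
```

Run:
```python
from h import *
go(w(BN,0,0,57),BN[2]+np.pi/2)
```

```text
tcp [0.547  0.1957 0.0562] toolx [-0. -0. -1.] tooly yaw -98.09 F [ 0.7 -0.3  0.5] op 0.565 t 11.03 q7 -2.049
tool shift [-0.0008  0.      0.0001]
roll -0.0016 then shift [-0.0008  0.      0.0001]
```

Call:
{"fn": "arm_command", "kwargs": {
  "plan": [
    [0.05,-0.02,0,0,0],
    [0.05,-0.03,0,0,0],
    [0.05,-0.05,0,0,0],
    [0.05,-0.04,0,0.035,0],
    [0.05,0,0,0.06,0],
    [0.05,0,0,0,-0.175],
    [0.05,0,0,0,-0.175],
    [0.05,0,0,0,-0.175],
    [0.05,0,0,0,-0.175],
    [0.05,0,0,0,-0.175],
    [0.05,0,0,0,-0.175],
    [0.05,0,0,0,-0.175]
  ]
}}

```text
clock: 12.52
tool_pos: [0.4529, 0.209, 0.1963]
eef_rot: [0.605, 0.366, -0.605, 0.367]
contact_force: [-0.6, -0.3, 0.3]
opening: 0.569
```

Call:
{"fn": "arm_command", "kwargs": {
  "plan": [
    [0.05,0,0,0,-0.175],
    [0.05,0,0,0,-0.171],
    [0.05,0,0,0,0]
  ]
}}

```text
clock: 12.9
tool_pos: [0.4529, 0.2089, 0.1962]
eef_rot: [-0.534, -0.463, 0.535, -0.463]
contact_force: [0.5, -0.0, -0.9]
opening: 0.571
```

Run:
```python
from h import *
p,d=r.snapshot('scene'); zoom(p,180,150,160,130,5,'pics/s7.png')
p,d=r.snapshot('top'); np.save('t7.npy',p)
zoom(p,205,150,110,110,5,'pics/t7.png')
go(w(BN,-95,0,90),BN[2])
```

```text
tcp [0.453  0.209  0.1962] toolx [ 0. -0. -1.] tooly yaw -8.27 F [0.2 0.1 0.1] op 0.568 t 13.0 q7 -1.055
tool shift [ 1.062e-01 -1.000e-04  1.000e-04]
roll -0.0047 then shift [ 1.062e-01 -1.000e-04  1.000e-04]
```

View pics/s7.png

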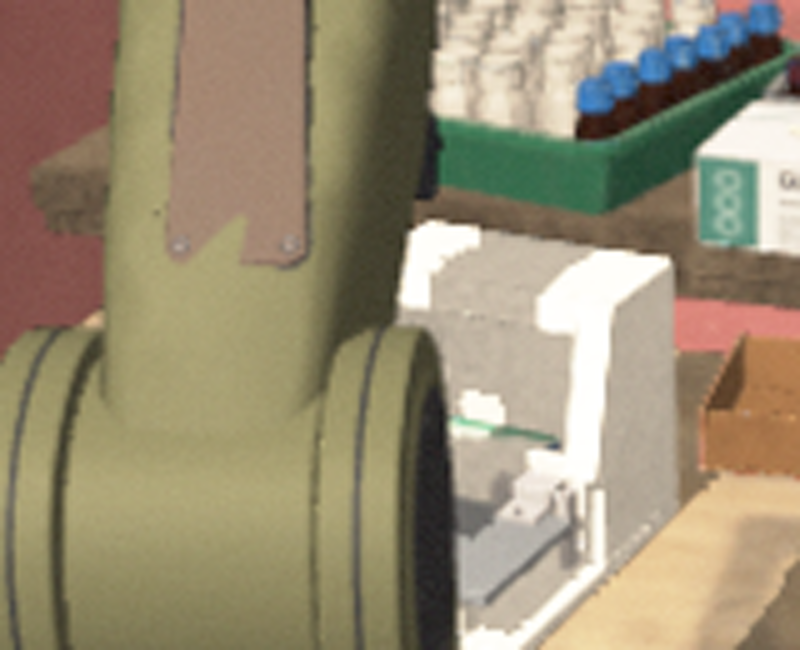

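View pics/t7.png

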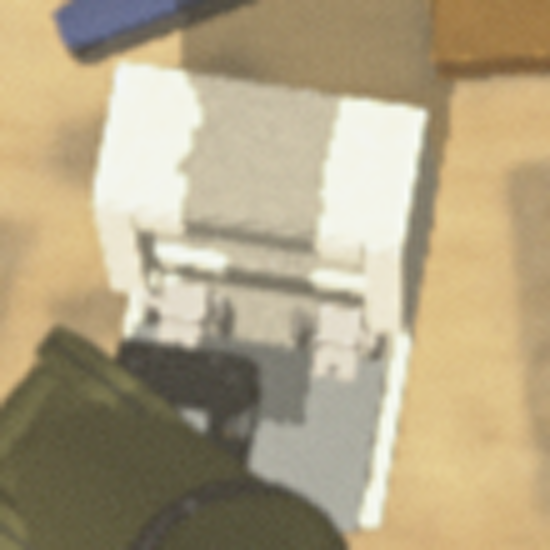

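Call:
{"fn": "arm_command", "kwargs": {
  "plan": [
    [0.03,0,0,0,0],
    [0.03,0,0,0,0],
    [0.03,0.05,0,0,0],
    [0.03,0.05,0,0,0],
    [0.03,0.03,0,0,0],
    [0.03,0.015,0,0,0],
    [0.03,0.012,0,0,0],
    [0.03,0.01,0,0,0],
    [0.03,0,0,0,0]
  ],
  "force": 15
}}

```text
clock: 14.12
tool_pos: [0.4528, 0.2091, 0.0289]
eef_rot: [-0.534, -0.464, 0.534, -0.464]
contact_force: [-0.3, 0.2, 0.0]
opening: 0.341
```

Run:
```python
from h import *
p,d=r.snapshot('top'); zoom(p,205,150,110,130,4,'pics/t8.png')
p,d=r.snapshot('scene'); zoom(p,180,150,160,150,4,'pics/s8.png')
go(w(BN,-95,0,29),BN[2])
```

```text
tcp [0.4532 0.2092 0.0295] toolx [ 0.001  0.    -1.   ] tooly yaw -8.09 F [-0.3  0.3  0.1] op 0.341 t 14.22 q7 -1.216
tool shift [ 0.0005 -0.0003  0.0003]
roll -0.0016 then shift [ 0.0005 -0.0003  0.0003]
```

View pics/t8.png

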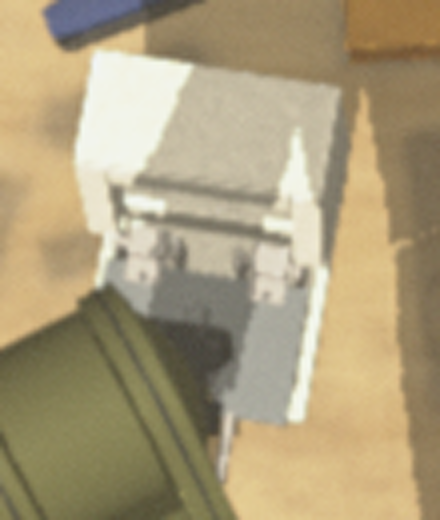

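View pics/s8.png

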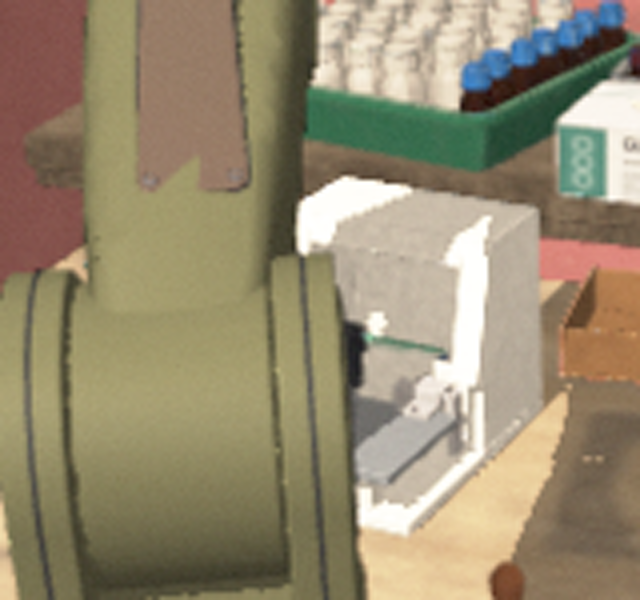

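Call:
{"fn": "arm_command", "kwargs": {
  "plan": [
    [0.0,0,0,0,0],
    [0.0,0,0,0,0],
    [0.0,0,0,0,0],
    [0.0,0,0,0,0],
    [0.0,0,0,0,0],
    [0.0,0,0,0,0]
  ],
  "force": 15
}}

```text
clock: 14.98
tool_pos: [0.4512, 0.2094, 0.0293]
eef_rot: [-0.533, -0.464, 0.534, -0.463]
contact_force: [-6.3, 1.6, 4.4]
opening: 0.081
```

Run:
```python
from h import *
go(w(BN,-95,0,29),BN[2])
# arc: tool x (down) and tool y (+bin x) increments, 7.5deg rows then check
a0=np.arctan2(-7,-160); rad=np.hypot(160,7)
for i,th in enumerate(np.radians(np.arange(0,106,5))):
    x=65+160*-np.cos(th)-7*np.sin(th)*-1*-1; 
    # rotate (-160,-7) clockwise seen with x right,z up
    c,s=np.cos(th),np.sin(th); X=65+(-160*c+ -7*s); Z=55+(160*s-7*c)
    if i: print(round(np.degrees(th)),'pos',X.round(1),Z.round(1),'d',-(Z-pz).round(1),(X-px).round(1))
    px,pz=X,Z
```

```text
tcp [0.4512 0.2094 0.0293] toolx [-0.002 -0.    -1.   ] tooly yaw -8.01 F [-6.3  1.6  4.4] op 0.081 t 14.97 q7 -1.216
tool shift [0.0003 0.0017 0.0002]
roll -0.0001 then shift [0.0003 0.0017 0.0002]
5 pos -95.0 62.0 d -14.0 -0.0
10 pos -93.8 75.9 d -13.9 1.2
15 pos -91.4 89.6 d -13.8 2.4
20 pos -87.7 103.1 d -13.5 3.6
25 pos -83.0 116.3 d -13.1 4.8
30 pos -77.1 128.9 d -12.7 5.9
35 pos -70.1 141.0 d -12.1 7.0
40 pos -62.1 152.5 d -11.4 8.0
45 pos -53.1 163.2 d -10.7 9.0
50 pos -43.2 173.1 d -9.9 9.9
55 pos -32.5 182.0 d -9.0 10.7
60 pos -21.1 190.1 d -8.0 11.4
65 pos -9.0 197.1 d -7.0 12.1
70 pos 3.7 203.0 d -5.9 12.7
75 pos 16.8 207.7 d -4.8 13.1
80 pos 30.3 211.4 d -3.6 13.5
85 pos 44.1 213.8 d -2.4 13.8
90 pos 58.0 215.0 d -1.2 13.9
95 pos 72.0 215.0 d -0.0 14.0
100 pos 85.9 213.8 d 1.2 13.9
105 pos 99.6 211.4 d 2.4 13.8
```

Call:
{"fn": "arm_command", "kwargs": {
  "plan": [
    [0.0,-0.0035,-0.0015,0,0],
    [0.0,-0.0035,0,0,0],
    [0.0,-0.007,0,0,0],
    [0.0,-0.007,0.0005,0,0],
    [0.0,-0.007,0.0007,0,0],
    [0.0,-0.007,0.0012,0,0],
    [0.0,-0.0068,0.0012,0,0],
    [0.0,-0.0068,0.0018,0,0],
    [0.0,-0.0067,0.0018,0,0],
    [0.0,0,0,0,0]
  ]
}}

```text
clock: 16.23
tool_pos: [0.459, 0.2082, 0.085]
eef_rot: [0.534, 0.463, -0.534, 0.464]
contact_force: [-3.5, 1.2, -2.3]
opening: 0.075
```

Run:
```python
from h import *
go(w(BN,-87.7,0,103.1-19),BN[2])
p,d=r.snapshot('top'); zoom(p,205,150,110,130,4,'pics/t9.png')
p,d=r.snapshot('scene'); zoom(p,180,150,160,150,4,'pics/s9.png')
```

```text
tcp [0.459  0.2082 0.085 ] toolx [ 0.001  0.    -1.   ] tooly yaw -8.11 F [-3.5  1.2 -2.3] op 0.075 t 16.23 q7 -1.168
tool shift [0.0009 0.0011 0.0001]
roll -0.002 then shift [0.0009 0.0011 0.0001]
```

View pics/t9.png

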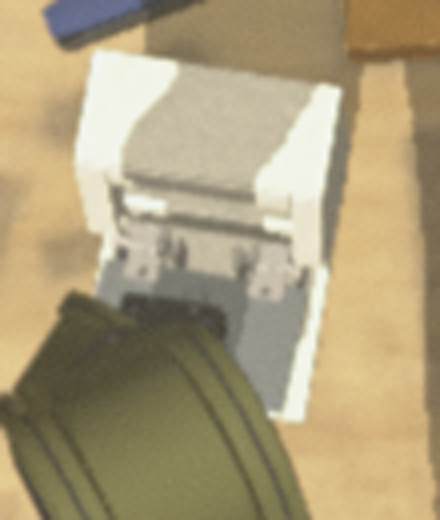

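View pics/s9.png

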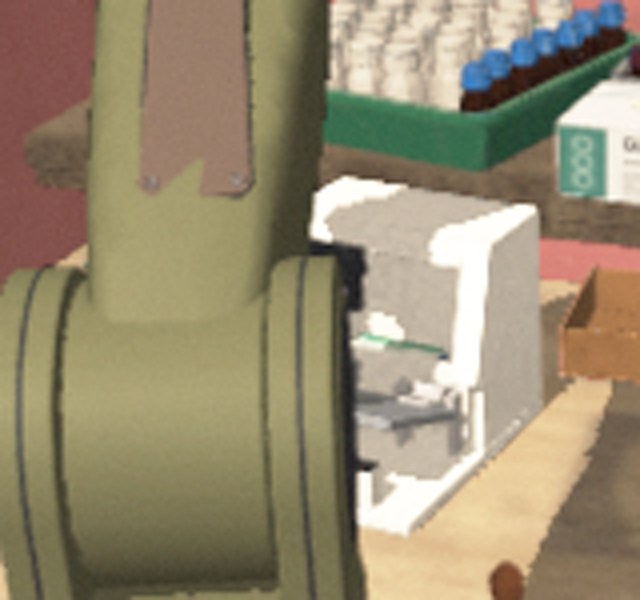

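Call:
{"fn": "arm_command", "kwargs": {
  "plan": [
    [0.0,-0.0066,0.0022,0,0],
    [0.0,-0.0065,0.0024,0,0],
    [0.0,-0.0064,0.0028,0,0],
    [0.0,-0.0063,0.003,0,0],
    [0.0,-0.0061,0.0034,0,0],
    [0.0,-0.006,0.0036,0,0],
    [0.0,-0.0058,0.0039,0,0],
    [0.0,-0.0056,0.0041,0,0],
    [0.0,-0.0054,0.0044,0,0],
    [0.0,-0.0053,0.0046,0,0],
    [0.0,0,0,0,0]
  ]
}}

```text
clock: 17.7
tool_pos: [0.4931, 0.2035, 0.1448]
eef_rot: [0.534, 0.463, -0.534, 0.463]
contact_force: [2.0, 0.4, -5.0]
opening: 0.067
```

Run:
```python
from h import *
go(w(BN,-53.1,0,163.2-19),BN[2])
p,d=r.snapshot('top'); zoom(p,205,150,110,130,4,'pics/t10.png')
p,d=r.snapshot('scene'); zoom(p,180,130,160,150,4,'pics/s10.png')
```

```text
tcp [0.4931 0.2035 0.1448] toolx [ 0.001  0.    -1.   ] tooly yaw -8.11 F [ 2.   0.4 -5. ] op 0.067 t 17.7 q7 -1.054
tool shift [0.0006 0.0013 0.0002]
roll -0.0018 then shift [0.0006 0.0013 0.0002]
```

View pics/t10.png

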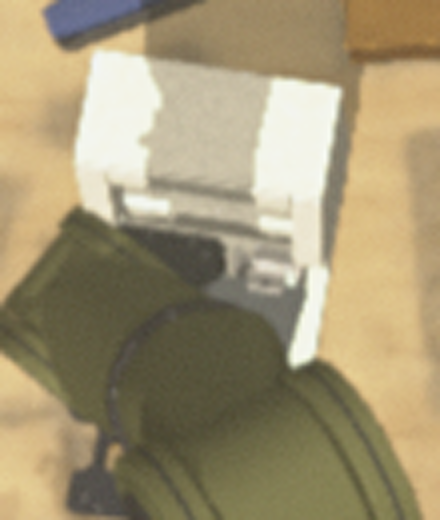

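View pics/s10.png

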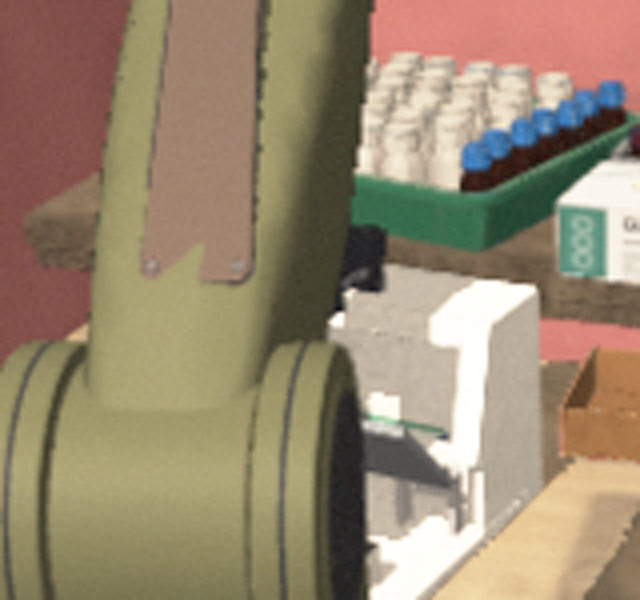

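Call:
{"fn": "arm_command", "kwargs": {
  "plan": [
    [0.0,-0.004,0.0049,0,0],
    [0.0,-0.0047,0.005,0,0],
    [0.0,-0.0046,0.0053,0,0],
    [0.0,-0.0044,0.0054,0,0],
    [0.0,-0.0041,0.0056,0,0],
    [0.0,-0.0039,0.0058,0,0],
    [0.0,-0.0036,0.006,0,0],
    [0.0,-0.0034,0.0061,0,0],
    [0.0,0,0,0,0]
  ]
}}

```text
clock: 18.92
tool_pos: [0.5369, 0.1971, 0.1773]
eef_rot: [0.534, 0.463, -0.534, 0.463]
contact_force: [1.4, -0.6, -6.6]
opening: 0.07
```

Run:
```python
from h import *
go(w(BN,-9,0,197.1-19),BN[2])
p,d=r.snapshot('top'); zoom(p,205,150,110,130,4,'pics/t11.png')
p,d=r.snapshot('scene'); zoom(p,180,130,160,150,4,'pics/s11.png')
```

```text
tcp [0.5369 0.1971 0.1773] toolx [ 0.001  0.    -1.   ] tooly yaw -8.12 F [ 1.4 -0.6 -6.6] op 0.07 t 18.93 q7 -0.956
tool shift [-0.0008  0.0011 -0.    ]
roll -0.0021 then shift [-0.0008  0.0011 -0.    ]
```

View pics/t11.png

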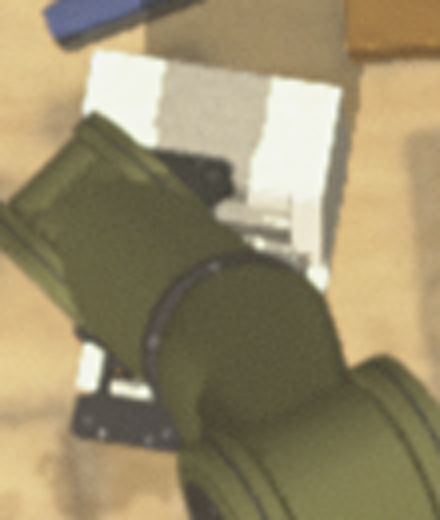

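View pics/s11.png

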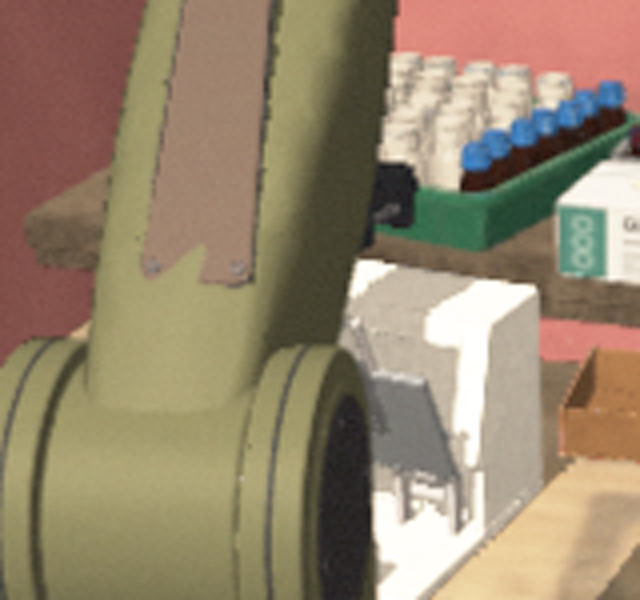

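Call:
{"fn": "arm_command", "kwargs": {
  "plan": [
    [0.0,-0.003,0.0063,0,0],
    [0.0,-0.0028,0.0064,0,0],
    [0.0,-0.0025,0.0065,0,0],
    [0.0,-0.0023,0.0066,0,0],
    [0.0,-0.002,0.0067,0,0],
    [0.0,-0.0017,0.0068,0,0],
    [0.0,-0.0014,0.0069,0,0],
    [0.0,-0.001,0.0069,0,0],
    [0.0,-0.0007,0.007,0,0],
    [0.0,-0.0004,0.007,0,0],
    [0.0,0,0,0,0]
  ]
}}

```text
clock: 20.4
tool_pos: [0.6032, 0.1877, 0.1952]
eef_rot: [0.534, 0.463, -0.534, 0.463]
contact_force: [-0.3, -1.1, -8.3]
opening: 0.064
```

Run:
```python
from h import *
go(w(BN,58,0,215-19),BN[2])
```

```text
tcp [0.6032 0.1877 0.1952] toolx [ 0.  0. -1.] tooly yaw -8.11 F [-0.3 -1.1 -8.3] op 0.064 t 20.4 q7 -0.849
tool shift [-0.0008  0.0011 -0.0001]
roll -0.002 then shift [-0.0008  0.0011 -0.0001]
```

Call:
{"fn": "arm_command", "kwargs": {
  "plan": [
    [0.0,0,0.007,0,0],
    [0.0,0.0005,0.007,0,0],
    [0.0,0.0005,0.007,0,0],
    [0.0,0.0007,0.007,0,0],
    [0.0,0.001,0.0069,0,0],
    [0.0,0.001,0.005,0,0],
    [0.0,0,0,0,0]
  ]
}}

```text
clock: 21.28
tool_pos: [0.6419, 0.1825, 0.1913]
eef_rot: [-0.534, -0.464, 0.534, -0.463]
contact_force: [-3.6, -0.2, -5.3]
opening: 0.067
```

Run:
```python
from h import *
go(w(BN,100,0,211-19),BN[2])
p,d=r.snapshot('top'); zoom(p,205,130,110,130,4,'pics/t12.png')
p,d=r.snapshot('scene'); zoom(p,200,130,160,150,4,'pics/s12.png')
```

```text
tcp [0.6419 0.1825 0.1913] toolx [-0.001 -0.    -1.   ] tooly yaw -8.07 F [-3.6 -0.2 -5.3] op 0.067 t 21.27 q7 -0.799
tool shift [-0.0007  0.0041  0.0001]
roll -0.0012 then shift [-0.0007  0.0041  0.0001]
```

View pics/s12.png

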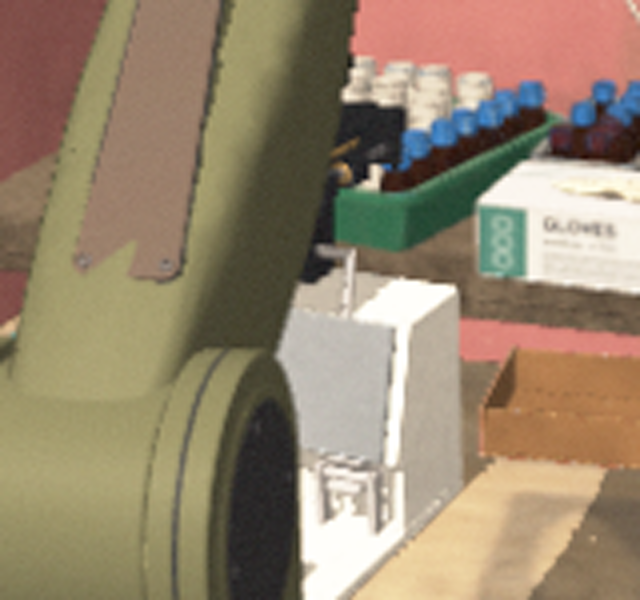

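View pics/t12.png

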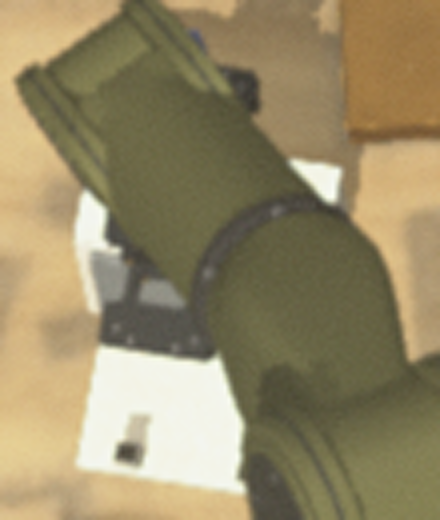

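Call:
{"fn": "arm_command", "kwargs": {
  "plan": [
    [0.0,0.0005,0.002,0,0],
    [0.0,0,0,0,0],
    [0.02,0,0,0,0],
    [0.04,0,0,0,0],
    [0.04,0,0,0,0],
    [0.04,0,0,0,0],
    [0.04,0,0,0,0]
  ]
}}

```text
clock: 22.25
tool_pos: [0.6446, 0.182, 0.191]
eef_rot: [0.534, 0.463, -0.534, 0.464]
contact_force: [0.3, 0.7, 0.1]
opening: 0.455
```

Run:
```python
from h import *
go(w(BN,100,0,211-19),BN[2])
```

```text
tcp [0.6446 0.182  0.191 ] toolx [ 0.001  0.    -1.   ] tooly yaw -8.09 F [0.3 0.7 0.1] op 0.455 t 22.25 q7 -0.797
tool shift [-0.001   0.0014  0.    ]
roll -0.0015 then shift [-0.001   0.0014  0.    ]
```

Released with no force. Raise straight up, then back away and to the right for a clear view.

Call:
{"fn": "arm_command", "kwargs": {
  "plan": [
    [0.04,-0.02,0,0,0],
    [0.04,-0.03,0,0,0],
    [0.04,-0.04,0,0,0],
    [0.04,-0.04,0,0,0],
    [0.04,-0.01,-0.03,0.03,0],
    [0.04,0,-0.03,0.06,0],
    [0.04,0,-0.03,0.06,0],
    [0.04,0,-0.02,0.06,0],
    [0.04,0,0,0.06,0],
    [0.04,0,0,0.06,0],
    [0.04,0,0,0.06,0],
    [0.04,0,0,0,0]
  ]
}}

```text
clock: 23.75
tool_pos: [0.4844, -0.1868, 0.3304]
eef_rot: [-0.535, -0.46, 0.538, -0.461]
contact_force: [0.1, 1.5, -0.3]
opening: 0.453
```

Run:
```python
from h import *
go(w(BN,100,0,211),BN[2])
p,d=r.snapshot('top'); np.save('t13.npy',p); np.save('t13d.npy',d); zoom(p,205,130,110,130,4,'pics/t13.png'); cv2.imwrite('pics/t13f.png',p[:,:,::-1])
p,d=r.snapshot('scene'); np.save('s13.npy',p); zoom(p,200,130,160,150,4,'pics/s13.png')
for P in [(100,34,211),(100,-34,211)]: print(((proj('scene',w(BN,*P))-[200,130])*4).round(),((proj('top',w(BN,*P))-[205,130])*4).round())
```

```text
tcp [ 0.4844 -0.1868  0.3304] toolx [-0.001 -0.003 -1.   ] tooly yaw -8.7 F [ 0.1  1.5 -0.3] op 0.453 t 23.75 q7 -0.143
tool shift [ 0.1181  0.104  -0.3892]
roll -0.0122 then shift [ 0.1181  0.1087 -0.3879]
[[272. 242.]] [[141. 227.]]
[[354. 254.]] [[242. 242.]]
```

View pics/s13.png

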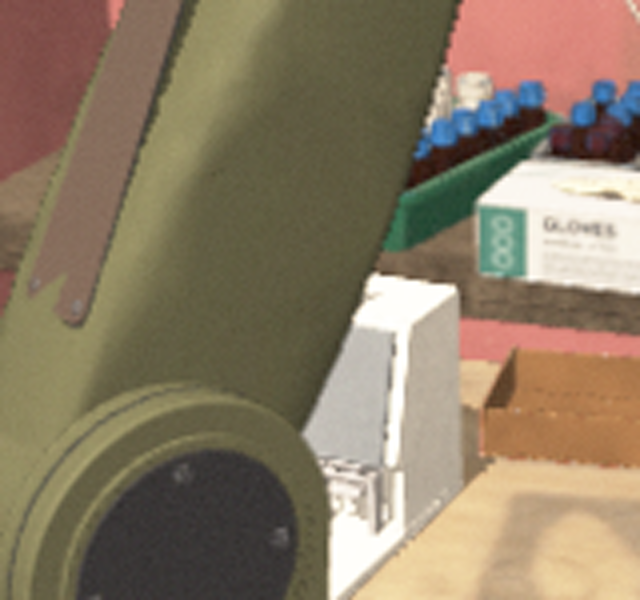

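View pics/t13.png

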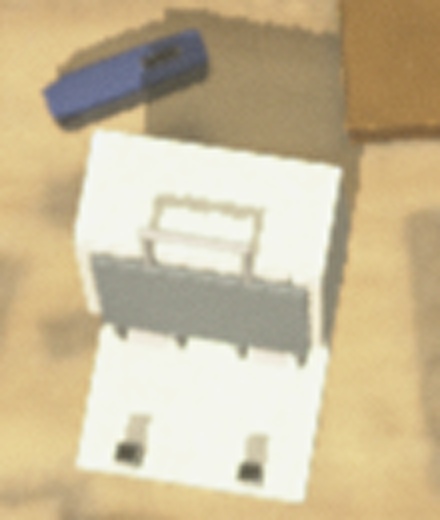

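View pics/t13f.png

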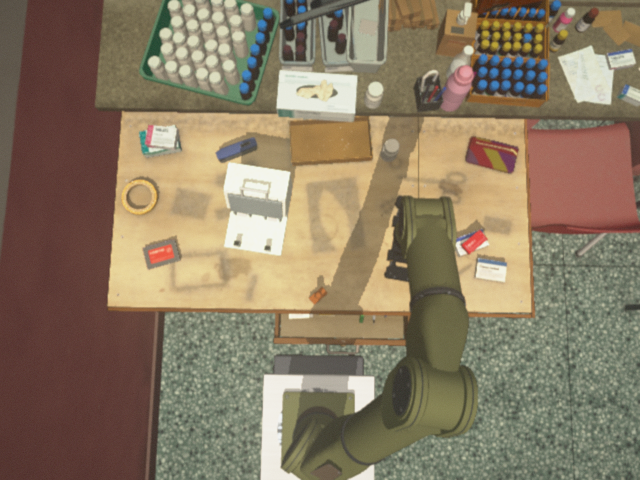

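Run:
```python
from h import *
a=np.load('top0p.npy').astype(int);b=np.load('t13.npy').astype(int)
for n,(x,y,ww,h) in dict(stamp=(300,280,35,26),pad=(138,232,50,42)).items(): print(n,np.abs(a-b)[y:y+h,x:x+ww].mean().round(1))
print(r.get_state()['qd'].round(3)); print(r.finish_job())
```

```text
stamp 9.3
pad 7.7
[-0.037 -0.005 -0.033  0.007 -0.001 -0.    -0.002]
the job is handed in; nothing more can be done
None
```

I hung the flap on both hinge pins, let it go lying open, then swung it shut by its bar, let go, and handed the job in at about 24 s. No verdict was reported.

**Hanging:** I lifted the flap by the rib and lowered it level in small steps. Its weight came off the gripper at TCP height 0.057 m, which puts its underside at the 43 mm seated height. I then opened the fingers, and the top view showed both hooks between their cheeks.

**Shutting:** I gripped the bar at 15 N and followed the arc. The most force seen at the checks on the way up was about 8 N. After I let go, the force read near zero.

**Last checks:**
- The top view shows the flap leaning against the bin front, with the bar about 3–4 mm from its predicted shut place (12 mm allowed).
- The stamp, ink pad and cartons look unmoved in the top view. A pixel comparison of the stamp and pad areas showed only small changes. I compared the cartons by eye only.
- The gripper is clear of everything.

**Disagreements and gaps:**
- The two cameras differed by about 6 mm on where the flap lay at the start, so I used the top camera for both flap and bin.
- When I closed on the bar, it was about 2 mm nearer the robot than predicted, so I shifted the arc by 1.5 mm.
- In the final scene view the arm hid the bar and the left hook. The hooks being seated at the end is therefore judged from the top view and the bar's position, not seen directly.

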